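# Set and lock the depth stop on the walnut block

### The job

Two identical depth-stop stands are on the saw bench, one holding a dark walnut block and the other a pale maple block. On the stand with the dark block, push the stop rod down by its black knob until its foot rests on the block, then lock it by pressing the same stand's red clamp lever down flat. Leave the rod and the lever of the other stand as they are.

Things in the scene. Friction and masses are not known exactly. Their poses are not given: they have to be found in the camera images.
- stop: Fixed stand with the dark block: grey base plate 190 x 170 x 12 mm, aluminium column on its far (+x) side, blue arm over the base (top 165 mm above the table) through which the upright stop rod slides. Origin: on the table, on the rod's axis. z up, column at +x, lever at -y
- stop_knob (a point): Centre of the flat top of the black knob (44 mm across, 23 mm high) on that stand's 12 mm rod. The rod's foot (30 mm disc) has its underside 143 mm below this point; it starts 20 to 50 mm above the block. The rod slides only up and down, with about 5 N of friction, and stays where it is left
- stop_paddle (a point): Top of that stand's red lever, 65 mm from its hinge; lever 100 long, 18 wide, 10 mm thick. Hinge: 34 mm from the rod axis to the stand's -y, 158 mm up. Unlocked it slopes up and outwards at 36 to 45 deg; pressed down it stops level (locked), this point then 163 mm up. Needs about 2 N, stays where left. y: to the hinge, z: out of the top face
- walnut_top (a point): Centre of the top face of the dark walnut block, 110 x 110 x 60 mm, lying loose on its stand's base plate, top 72 mm above the table. z up
- spare_knob (a point): Centre of the knob's top on the other stand, the one with the pale maple block (40 mm high). To be left alone
- spare_paddle (a point): Point on the red lever of the other stand, 65 mm from its hinge. To be left alone
Not all that is in view belongs to the job. Of the things shaped like the part that bears walnut_top, the dark wooden one is meant.

How it is judged:
By the outcome, as a careful person would: the job done as asked, in the order asked, and still so for the second after the job is handed in, with the robot touching nothing.
It also fails if it takes over 35 s, if anything falls off the work surface, if the arm or the gripper's body presses on something with over 40 N, if the wrist force passes 120 N, or if a joint passes its speed limit or range.

### The arm

A 7-joint arm with a two-finger parallel gripper is mounted at the origin on the work surface. World frame = base frame: x ahead of the robot, y to its left, z up, the work surface at z = 0. Lengths are in m, angles in rad, forces in N, time in s.
With the tool pointing down it reaches from about 0.425 to 0.875 m from the base axis. Payload 4.7 kg.
Tool frame: the origin (TCP) lies at the very end of the fingers, on their centre line; the grasp point (between the pads) lies 19 mm behind it; z points along the fingers, y is the direction in which the jaws open and shut (so a half turn about z gives the same grasp; the last joint's range is limited). The gripper opens to 87 mm and grips with 3 to 60 N. Pads are 19 mm wide; open, the fingers measure 117 mm over their backs; the gripper's body (75 mm by 190 mm) begins 51 mm behind the grasp point.
Start: joints at [1.119, 0.321, -0.07, 1.45, 0.023, 1.371, -0.057], TCP at [0.292, -0.581, 0.223] pointing down, gripper open.
Joint ranges: [-2.86, 2.86], [-0.3, 2.09], [-1.38, 1.24], [0.06, 2.45], [-1.56, 4.7], [0.09, 2.05], [-2.69, 2.69]. Speed limits (rad/s): [2.57, 2.57, 3.14, 3.14, 3.14, 3.14, 3.14].

### API

Orientations are given as a rotation vector (axis times angle).
In Python, from bench import * gives the robot as it stands.
- The arm moves only by the shell command python3 -m jog 'ROWS' [OPENING] [FORCE]. ROWS is JSON, a list of rows, each a list of 4 numbers: the shift along the world's x, y, z in mm, then the turn about the world's z in rad. In form: [[x, y, z, twist], ...]. A call has exactly 8 rows; each row is the pose to reach, as a shift and turn from the pose commanded when the call began; what a row does not reach only later rows make up. A row lasts 1/8 s, in which the tool goes at most 62.5 mm and 10.7 degrees, less where a joint would pass 70% of its speed; a pose out of reach is approached as far as the arm can. A call with a gripper value outside its range is refused whole. OPENING is the opening, from -1 (shut) to 1 (fully open), set as the call begins (- or left out, the last holds). The fingers move at their own pace and stop on an object; FORCE is the grip in N (left out, the last holds). Time passes only in rows, so rows that repeat a pose let the fingers close, or fill a call up. It gives the time, the measured TCP pose, the force and the opening at its end, in the units of the state.
- get_state(): the state, without advancing time (a new reading comes with each control period).
- get_image(name): name is "side" or "top"; returns a dict with "image" (480x640x3 uint8, red, green, blue), "fx", "fy", "cx", "cy" (pixels), "position" and "rotation" of the camera in the world. Camera axes: x right, y down, z forward; pixel columns grow to the right and rows downward; lengths in m; the calibration is good to about 2 mm. A picture is of the moment at which its call begins. There is no depth.
- close_job(): hands the job in, once; it reports no verdict.
The state is a dict: "time": time; "joint_positions": joint angles; "qd": joint speeds; "joint_torque": joint torques, N m; "position": TCP position; "tool_rot": TCP orientation; "ft_force": force on the tool from outside, world axes, zero at the start; "torque": the same for the moment, N m; "grip_width": opening from 0.0 (shut) to 1.0 (fully open).
Only numpy, scipy, OpenCV 4.12 (cv2) and the standard library are available. Lean on these libraries where they do the work, as an engineer would, in place of code of your own. Each camera call takes 0.05 s, during which the arm holds its last target. There are 200 camera calls.

## Working session

There is one attempt and no reset: what is moved stays moved. The work goes in short steps, Python scripts to look and compute and a shell command to move; the robot and the scene stay as the last step left them, time stands still between calls to the robot, and variables do not carry over. Pictures are saved under pics/ and viewed, about 8 in all and at most 12, crops included, and the job is handed in when it is done.

```bash
mkdir -p pics; python3 - <<'E'
from bench import *
import cv2,numpy as np
for n in("top","side"):
    d=get_image(n);cv2.imwrite(f"pics/{n}0.png",d["image"][:,:,::-1])
    print(n,d["fx"],d["fy"],d["cx"],d["cy"],d["position"],np.round(d["rotation"],4).tolist())
s=get_state();print(s["time"],s["position"],s["tool_rot"],s["grip_width"])
E
```

```text
top 481.64307752926896 481.64307752926896 314.1756959608026 241.7428990599361 [0.18063419 0.21024668 1.37095502] [-2.1026, 2.1623, -0.1869]
side 504.77014679492225 504.77014679492225 322.3147238233171 238.5706339400159 [-0.34270334  0.96877043  0.74474364] [-0.8951, 2.2347, -1.3178]
0.1 [ 0.29168748 -0.58032219  0.22157914] [-3.05515121e+00 -7.24796338e-01  7.93861338e-04] 0.9998722706331707
```

View pics/top0.png

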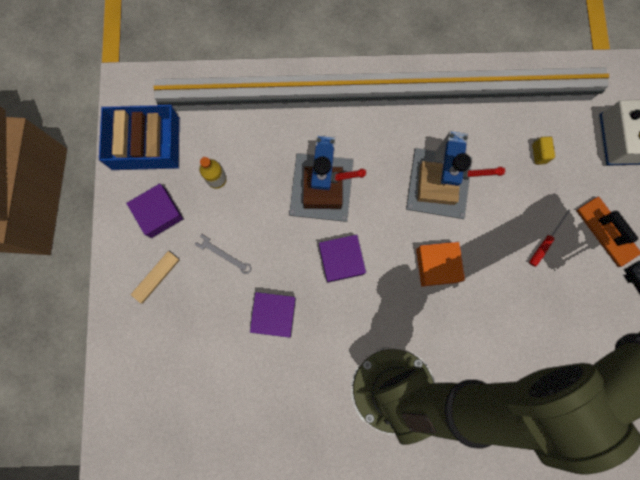

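View pics/side0.png

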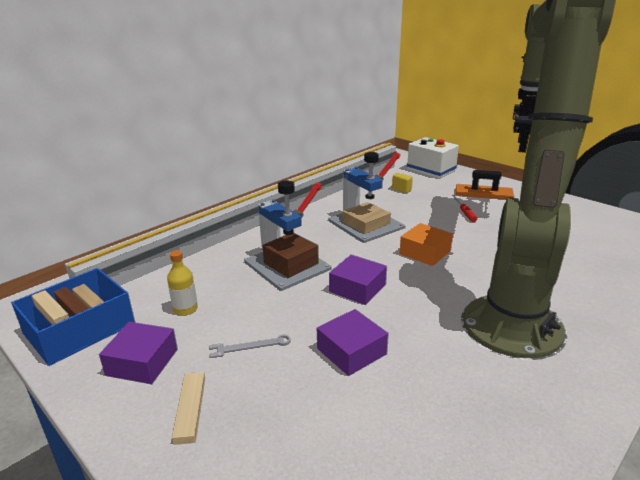

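The dark stand's knob is at top (322,165) and side (286,187), and its block is dark brown. The maple stand's knob is at top (461,162) and side (371,157), with a pale block. The first stand is the one meant. I'll measure it and confirm in a crop.

```bash
cat > h.py <<'E'
from bench import *
import cv2,numpy as np
from scipy.spatial.transform import Rotation as R
def ray(d,px):
    v=R.from_rotvec(d["rotation"]).as_matrix()@np.array([(px[0]-d["cx"])/d["fx"],(px[1]-d["cy"])/d["fy"],1.])
    return np.array(d["position"]),v/np.linalg.norm(v)
def plane(d,px,z):
    p,v=ray(d,px);return p+v*(z-p[2])/v[2]
def tri(d1,a,d2,b):
    p,u=ray(d1,a);q,v=ray(d2,b)
    s=np.linalg.lstsq(np.c_[u,-v],q-p,rcond=None)[0]
    A,B=p+u*s[0],q+v*s[1];return (A+B)/2,np.linalg.norm(A-B)
def mask(d,box,kind):
    x0,y0,x1,y1=box;im=d["image"][y0:y1,x0:x1].astype(int);r,g,b=im[...,0],im[...,1],im[...,2]
    m={"black":im.max(2)<45,"red":(r>110)&(g<60)&(b<60)}[kind].astype(np.uint8)
    n,l,s,c=cv2.connectedComponentsWithStats(m)
    k=1+np.argmax(s[1:,4]);ys,xs=np.nonzero(l==k)
    return np.c_[xs+x0,ys+y0].astype(np.float32)
E
python3 - <<'E'
from h import *
t=get_image("top");s=get_image("side")
kt=mask(t,(300,145,345,185),"black");ks=mask(s,(270,172,302,200),"black")
print("knob px",cv2.minEnclosingCircle(kt),len(kt),ks.min(0),ks.max(0),ks.mean(0))
print("knob centre",tri(t,kt.mean(0),s,ks.mean(0)))
rt=mask(t,(334,160,375,190),"red");rs=mask(s,(295,178,328,220),"red")
print("lever px",rt[rt[:,0].argmin()],rt[rt[:,0].argmax()],rs[rs[:,1].argmin()],rs[rs[:,1].argmax()])
print("lever mean",tri(t,rt.mean(0),s,rs.mean(0)))
print("tip",tri(t,rt[rt[:,0]>=rt[:,0].max()-2].mean(0),s,rs[rs[:,1]<=rs[:,1].min()+2].mean(0)))
print("base",tri(t,rt[rt[:,0]<=rt[:,0].min()+2].mean(0),s,rs[rs[:,1]>=rs[:,1].max()-2].mean(0)))
for px in((298,153),(354,156),(349,220),(290,216)):print("plate",px,plane(t,px,.012).round(4))
a=cv2.resize(t["image"][130:230,270:390],None,fx=5,fy=5,interpolation=2)
b=cv2.resize(s["image"][165:290,240:340],(400,500),interpolation=2)
cv2.imwrite("pics/c1.png",np.hstack([a[:,:400],b])[:,:,::-1])
E
```

```text
knob px ((317.0, 171.0), 15.811488151550293) 347 [278. 181.] [293. 193.] [285.74286 187.18857]
knob centre (array([0.55653588, 0.18889439, 0.2480146 ]), np.float64(0.005488637518118052))
lever px [336. 175.] [364. 170.] [316. 183.] [300. 211.]
lever mean (array([0.55401656, 0.10559226, 0.19714427]), np.float64(0.0031164766645004434))
tip (array([0.55075804, 0.0783089 , 0.22344365]), np.float64(0.0014900748824225897))
base (array([0.55771809, 0.13884647, 0.16655212]), np.float64(0.0034685406810375146))
plate (298, 153) [0.6846 0.2436 0.012 ]
plate (354, 156) [0.6707 0.0784 0.012 ]
plate (349, 220) [0.4778 0.101  0.012 ]
plate (290, 216) [0.4944 0.271  0.012 ]
```

View pics/c1.png

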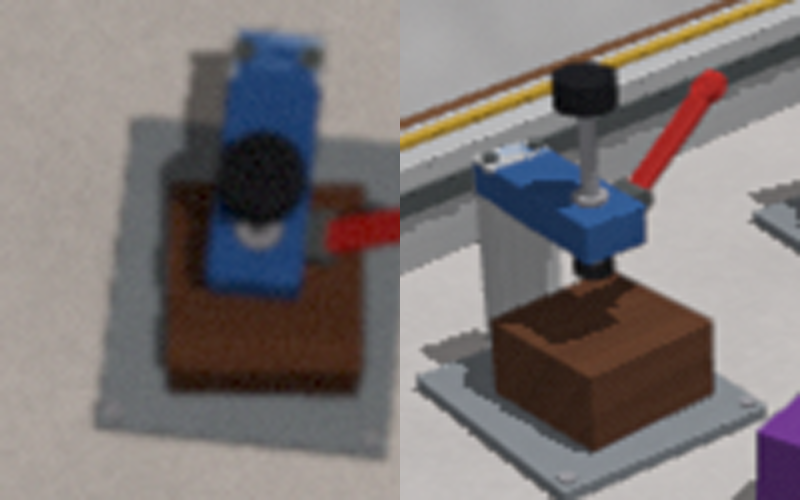

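The crop confirms it: a dark block under the blue arm, the black knob at top (322.4,165.2) and side (286.2,187.7), and a raised red lever. Next I'll refine the knob and work out the approach.

```bash
python3 - <<'E'
from h import *
t=get_image("top");s=get_image("side")
# knob top-face centre: top view centre; side-view top ellipse centre
print("mid",tri(t,(322.4,165.2),s,(286.2,187.7)))
k=plane(t,(322.4,165.2),.247);print("k",k)
print("spare",tri(t,(461,162),s,(371.5,157.5)))
for a in((.5,.15),):pass
yaw=-.12;c,sn=np.cos(yaw),np.sin(yaw)
for d in(34,90,99,107,134):print(d,k[0]+d/1e3*sn,k[1]-d/1e3*c)
st=get_state();M=R.from_rotvec(st["tool_rot"]).as_matrix();print(M.round(3),st["position"],st["ft_force"],st["time"])
ya=np.arctan2(M[1,1],M[0,1]);print("jaw angle",ya)
E
python3 -m jog '[[0,0,60,0],[0,0,120,0],[20,60,150,0],[40,120,150,0],[60,180,150,0],[80,235,150,0],[100,290,150,0],[120,345,150,0]]' -1 20
```

```text
mid (array([0.56571936, 0.1779125 , 0.24031374]), np.float64(0.0031189723970370987))
k [0.56465895 0.17913173 0.247     ]
spare (array([ 0.56657963, -0.16614889,  0.23050241]), np.float64(0.005834289762843817))
34 0.5605887308264631 0.14537623945843428
90 0.5538848472182836 0.08977895585061778
99 0.5528074373526833 0.08084367812793299
107 0.551849739694372 0.07290120904110206
134 0.5486175100975711 0.046095375873047656
[[ 0.893  0.449 -0.   ]
 [ 0.449 -0.893  0.001]
 [-0.    -0.001 -1.   ]] [ 0.29183961 -0.58061037  0.22217983] [ 0.16109252 -0.28096971  0.95125612] 0.3
jaw angle -1.1049185755837143
time: 1.3
position: [0.4124, -0.2335, 0.3728]
tool_rot: [3.056, 0.726, 0.001]
ft_force: [0.9, -0.2, 0.1]
grip_width: 0.174
```

```bash
python3 -m jog '[[20,52,0,0.15],[40,104,0,0.3],[60,156,0,0.45],[80,208,0,0.6],[100,260,0,0.75],[120,312,-20,0.9],[136,364,-40,0.98],[152,412,-60,0.98]]'; python3 - <<'E'
from h import *
t=get_image("top");s=get_image("side");st=get_state()
print(st["position"],st["tool_rot"],st["ft_force"],st["time"])
b=cv2.resize(s["image"][110:290,220:400],(600,600),interpolation=2)
cv2.imwrite("pics/c2.png",b[:,:,::-1])
E
```

```text
time: 2.3
position: [0.5643, 0.1779, 0.3122]
tool_rot: [2.355, 2.079, 0.001]
ft_force: [0.4, -0.5, -0.1]
grip_width: 0.007
[0.56201468 0.18271117 0.30953141] [-2.34124813e+00 -2.08533880e+00  2.13616301e-03] [-0.37323747  0.57890196  0.07991112] 2.4
```

View pics/c2.png

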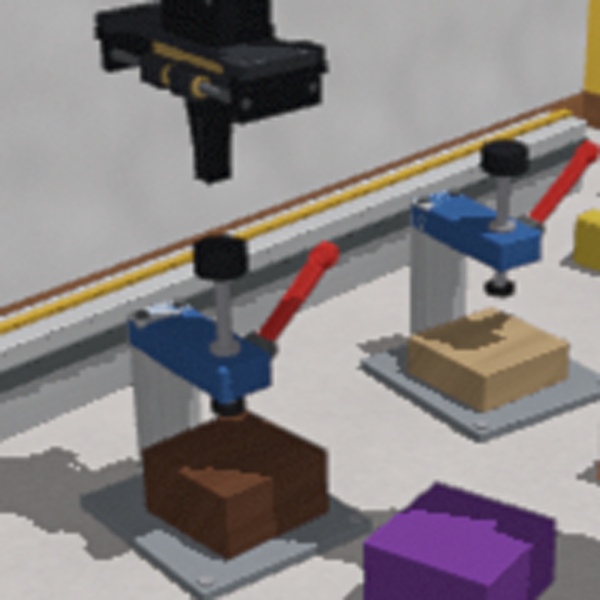

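The fingers are above the dark stand's knob, at crop (210,180) over (220,250). I'll press down.

```bash
python3 -m jog '[[0,0,-30,0],[0,0,-50,0],[0,0,-58,0],[0,0,-66,0],[0,0,-73,0],[0,0,-80,0],[0,0,-85,0],[0,0,-88,0]]'; python3 -m jog '[[0,0,-1,0],[0,0,-2,0],[0,0,-3,0],[0,0,-4,0],[0,0,-5,0],[0,0,-6,0],[0,0,-6,0],[0,0,-6,0]]'
```

```text
time: 3.4
position: [0.5643, 0.1758, 0.2244]
tool_rot: [2.356, 2.077, 0.0]
ft_force: [-0.2, -2.0, 3.0]
grip_width: 0.005
time: 4.4
position: [0.5638, 0.1767, 0.2185]
tool_rot: [-2.355, -2.079, -0.001]
ft_force: [0.7, -0.5, 2.4]
grip_width: 0.005
```

```bash
python3 -m jog '[[0,0,-1,0],[0,0,-2,0],[0,0,-3,0],[0,0,-4,0],[0,0,-4,0],[0,0,-4,0],[0,0,-4,0],[0,0,-4,0]]';python3 - <<'E'
from h import *
print(get_state()["ft_force"])
s=get_image("side");b=cv2.resize(s["image"][165:290,240:340],(480,600),interpolation=2)
cv2.imwrite("pics/c3.png",b[:,:,::-1])
E
```

```text
time: 5.4
position: [0.5638, 0.1766, 0.2155]
tool_rot: [2.355, 2.079, 0.001]
ft_force: [-0.7, 0.3, 6.0]
grip_width: 0.002
[-0.72381888  0.27113786  5.97956396]
```

View pics/c3.png

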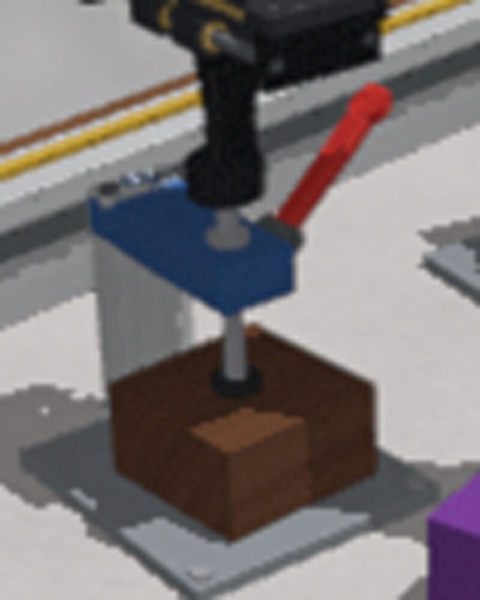

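The foot, at crop (237,382), is on or just above the block. I'll press a little further until the force rises.

```bash
python3 -m jog '[[0,0,-1,0],[0,0,-1,0],[0,0,-2,0],[0,0,-2,0],[0,0,-2,0],[0,0,-2,0],[0,0,-2,0],[0,0,-2,0]]'
```

```text
time: 6.45
position: [0.5638, 0.1767, 0.2154]
tool_rot: [2.355, 2.078, 0.001]
ft_force: [-4.2, -1.3, 16.1]
grip_width: 0.001
```

Contact is confirmed: z held at 0.2154 (predicted 0.215) while the force rose to 16 N. Next I'll lift and go to the lever.

```bash
python3 -m jog '[[0,0,30,0],[0,0,75,0],[-4,-30,80,0],[-8,-65,80,0],[-11,-94,78,0],[-11,-94,60,0],[-11,-94,40,0],[-11,-94,30,0]]'; python3 - <<'E'
from h import *
print(get_state()["ft_force"])
s=get_image("side");b=cv2.resize(s["image"][165:290,240:340],(480,600),interpolation=2)
cv2.imwrite("pics/c4.png",b[:,:,::-1])
E
```

```text
time: 7.45
position: [0.5516, 0.0835, 0.2403]
tool_rot: [-2.352, -2.079, 0.003]
ft_force: [0.3, -0.4, 0.1]
grip_width: 0.007
[ 0.31936771 -0.43109226  0.09323924]
```

View pics/c4.png

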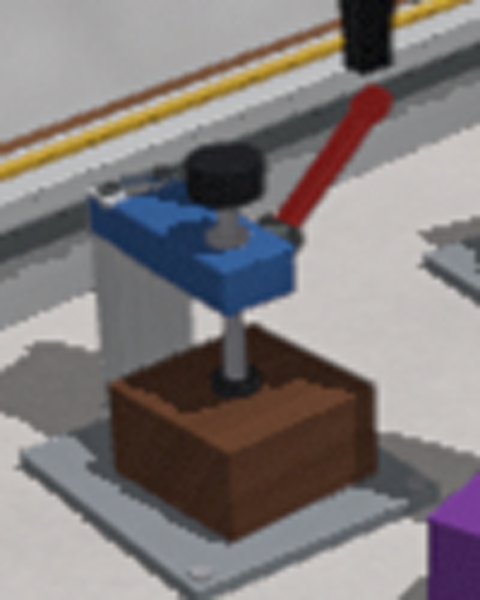

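The fingertips, at crop (367,65), are just above the lever's outer end. I'll shift about 9 mm toward the hinge and press down.

```bash
python3 -m jog '[[1,9,0,0],[1,9,-12,0],[1,9,-24,0],[1,9,-36,0],[1,9,-48,0],[1,9,-60,0],[1,9,-70,0],[1,9,-74,0]]';python3 -m jog '[[1,0,-1,0],[0,0,-2,0],[0,0,-3,0],[0,0,-4,0],[0,0,-4,0],[0,0,-4,0],[0,0,-4,0],[0,0,-4,0]]'
```

```text
time: 8.5
position: [0.5535, 0.0909, 0.1677]
tool_rot: [-2.356, -2.078, 0.002]
ft_force: [-1.0, -2.1, 1.7]
grip_width: 0.004
time: 9.5
position: [0.554, 0.0913, 0.1646]
tool_rot: [2.356, 2.078, 0.0]
ft_force: [1.5, -0.4, 0.9]
grip_width: 0.004
```

```bash
python3 -m jog '[[0,0,-1,0],[0,0,-2,0],[0,0,-2,0],[0,0,-2,0],[0,0,-3,0],[0,0,-3,0],[0,0,-3,0],[0,0,-3,0]]'
```

```text
time: 10.5
position: [0.554, 0.0912, 0.1633]
tool_rot: [2.355, 2.078, -0.0]
ft_force: [-2.7, -1.7, 11.5]
grip_width: 0.01
```

The lever's stop is reached at z = 0.163 with 11.5 N. I'll press slightly more, retreat, then check.

```bash
python3 -m jog '[[0,0,-1,0],[0,0,-2,0],[0,0,-2,0],[0,0,20,0],[0,0,70,0],[0,0,120,0],[0,0,160,0],[0,0,160,0]]'; python3 - <<'E'
from h import *
st=get_state();print(st["ft_force"],st["position"])
s=get_image("side")
b=cv2.resize(s["image"][130:290,230:420],(712,600),interpolation=2)
cv2.imwrite("pics/c5.png",b[:,:,::-1])
E
```

```text
time: 11.5
position: [0.5549, 0.0921, 0.3246]
tool_rot: [2.353, 2.077, 0.006]
ft_force: [-0.6, 1.3, -0.5]
grip_width: 0.006
[-0.5841642   1.30933158 -0.54424064] [0.55492854 0.09207997 0.32460903]
```

View pics/c5.png

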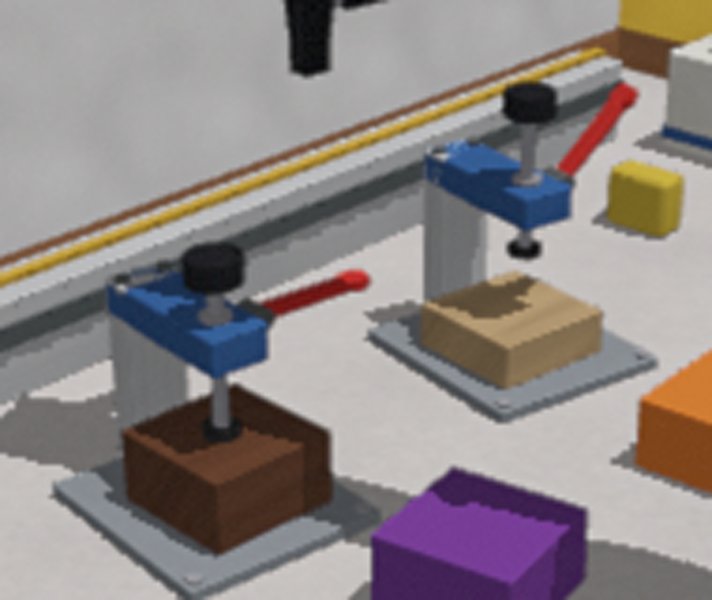

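The dark stand's lever is flat, with its tip at crop (355,280), and the rod's foot rests on the block at (222,428). The spare stand is untouched and the gripper is clear.

```bash
python3 -c "
from bench import *
print(close_job())"
```

```text
the job is handed in; nothing more can be done
None
```

The rod on the walnut stand is down on the block and its red lever is locked flat. I handed the job in at about 11.6 s on the robot's clock; it reports no verdict.

- **Rod:** I pushed the knob down with closed fingers until the tip stopped at z = 0.2154 m, against 0.215 m expected. The force there rose to 16 N.
- **Lever:** I then pressed it down to its stop at z = 0.1633 m, against 0.163 m expected, with 11.5 N. I pressed another 2 mm past that without reading the force, then backed off.
- **Last picture:** The foot rests on the walnut block, the lever is level, the maple stand's rod and lever look unchanged, and the gripper is clear of everything.

No check failed. My first knob measurement was about 1 cm off because a colour mask picked up shadow, and I corrected it before moving.

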